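# Lock a bearing ring in its bayonet fixture

## Robot

A 6-joint arm with a two-finger parallel gripper is mounted at the origin on a cart in front of the work surface, level with it; the furniture and walls round the work are solid. World frame = base frame: x ahead of the robot, y to its left, z up, the work surface at z = 0. Lengths are in m, angles in degrees, forces in N, time in s.
With the tool pointing down it reaches from about 0.4 to 0.825 m from the base axis. Payload 7 kg.
Tool frame: the origin (TCP) lies midway between the tips of the shut fingers; the grasp point (between the pads) lies 19 mm behind it; z points along the fingers, y is the direction in which the jaws open and shut (so a half turn about z gives the same grasp; the last joint's range is limited). The gripper opens to 88 mm and grips with 3 to 60 N. Pads are 19 mm wide; open, the fingers measure 130 mm over their backs; the gripper's body (78 mm by 193 mm) begins 47 mm behind the grasp point.
Start: joints at [-49.383, 20.546, 0.682, 0, -70.136, -16.507], TCP at [0.276, -0.616, 0.227] pointing down, gripper open.
Joint ranges: [-176.03, 176.03], [-82.01, 121.73], [-58.28, 71.71], [-173.87, 95.51], [-174.79, -0.11], [-173.66, 173.66]. Speed limits (degrees/s): [136.94, 136.94, 172.46, 180, 180, 180].

## Interface

Orientations are given as [roll, pitch, yaw] about the fixed x, y, z axes, in that order (R = Rz(yaw) Ry(pitch) Rx(roll)).
In Python, from plant import ctrl, snapshot gives the robot as it stands.
- The arm moves only by the shell command python3 -m pendant 'ROWS'. ROWS is JSON, a list of rows, each a list of 7 numbers: the shift along the tool's x, y, z in m, then the turn, a rotation vector about the tool's x, y, z in rad, then the opening, from -1 (shut) to 1 (fully open), so that 0 is half open. In form: [[x, y, z, ax, ay, az, jaw], ...]. A call has 1 to 12 rows; each row is the pose to reach, as a shift and turn from the pose commanded when the call began, along the tool's axes at that moment; what a row does not reach only later rows make up. A row lasts 1/8 s, in which the tool goes at most 62.5 mm and 10.7 degrees, less where a joint would pass 70% of its speed; a pose out of reach is approached as far as the arm can. A call with a gripper value outside its range is refused whole. The fingers move at their own pace and stop on an object; the grip force is fixed at half the most. Time passes only in rows, so rows that repeat a pose let the fingers close. It gives the time, the measured TCP pose, the force and the opening at its end, in the units of the state.
- ctrl.get_obs(): the state, without advancing time (a new reading comes with each control period).
- snapshot(name): name is "side" or "top" or "wrist"; returns a dict with "image" (480x640x3 uint8, blue, green, red), "mtx" (3x3 intrinsics, pixels), "eye" and "attitude" of the camera in the world; the wrist camera has in their place "tool_from_camera" (4x4, takes a point from camera to tool coordinates, whose origin is the TCP and whose axes are the flange's). Camera axes: x right, y up, looking along -z (the intrinsics and any distortion apply to the point x, -y, -z); pixel columns grow to the right and rows downward; lengths in m; the calibration is good to about 2 mm. A picture is of the moment at which its call begins: read the wrist's pose just before it. There is no depth.
- ctrl.close_job(): hands the job in, once; it reports no verdict.
The state is a dict: "clock": time; "joint_pos": joint angles; "qvel": joint speeds; "tau": joint torques, N m; "tool_pos": TCP position; "orientation": TCP orientation; "force": force on the tool from outside, world axes, zero at the start; "moment": the same for the moment, N m; "opening": finger opening in m.
Only numpy, scipy, OpenCV 4.12 (cv2) and the standard library are available. Lean on these libraries where they do the work, as an engineer would, in place of code of your own. Each camera call takes 0.05 s, during which the arm holds its last target.

## Task

Pick up the bayonet cap by its red handle, put it into the round fixture with its two brass ears going down through the two gaps in the collar, and press it down against the spring so that the ears pass below the lugs. Turn it clockwise (seen from above) until it is fully home and bears firmly on the hidden stop inside, which is set differently each time, without forcing it; then let go of it. Leave the other things on the desk where they are.

Things in the scene. Friction and masses are not known exactly. Their poses are not given: they have to be found in the camera images.
- cap_grip (a point): Centre of the red T-handle of the bayonet cap (loose, 0.12 to 0.2 kg, standing upright on the desk). The bar is 64 mm long (x), 12 mm thick (y), 22 mm high (z); this point is on the cap's axis, 51 mm above its underside. A half turn of the cap about z makes no difference.
- cap_plug (a point): Centre of the cap's steel plug: 46 mm in diameter, 24 mm high, its foot tapering to 39 mm over the lowest 4 mm. 12 mm above the cap's underside, 39 mm below cap_grip. An 18 mm wide neck joins it to the handle.
- ear_a (a point): Brass ear on the cap's +x side, below that end of the handle: a round pin 7 mm in diameter, level with the plug's centre, reaching to 29 mm from the axis. The point is on its centre line 27 mm from the axis, 39 mm below cap_grip.
- ear_b (a point): The same ear on the cap's -x side: point on its centre line, 27 mm from the cap's axis, 39 mm below cap_grip.
- fixture_top (a point): Round bayonet fixture, fixed to the desk: dark flange 110 mm in diameter and 10 mm high, on it an aluminium collar 80 mm in diameter. The point is on its axis at the collar's top, 51 mm above the desk. Two lugs reach inward at the top, leaving a bore of 49 mm; the two gaps between them lie along +x and -x.
- gap_a (a point): The gap on the fixture's +x side, at the collar's top, 27 mm from the axis (the other is opposite; red marks on the flange show both). Each is 36 degrees wide: an ear has about 4 mm play to either side.
- seat_top (a point): Top of the bearing ring on the spring seat inside the collar, 20 mm below the collar's top; the ring stays on the seat. The cap's underside lands on it (cap_grip then 31 mm above fixture_top). The spring starts at 2 N and takes 1.8 N per mm; travel 7.5 mm.
- ramp (a point): Foot of one lug's ramp, 60 degrees clockwise of a gap. Ears pass under the lugs when the cap is pressed at least 3.5 mm below first contact (8 N). The undersides then fall 3.7 mm in 60 degrees clockwise and draw the cap down, so the hand must follow. Friction holds it when released; home, cap_grip is 24 to 27 mm above fixture_top.
- channel (a point): Point in the channel below one lug, 27 mm from the fixture's axis, 15 mm below the collar's top, 54 degrees clockwise of the +x gap. A rigid stop, out of sight in this channel, is set anew each time: it halts an ear 35 to 73 degrees clockwise of its gap, to be found by feel. Firm from 8 N (0.22 N m on top of 0.1 to 0.3 N m of friction); not over 35 N (0.95 N m).
- ring_gauge: Knurled steel setting ring, 54 mm in diameter, 18 mm high, bystander; origin at the centre of its underside.
- oil_pot: Pot with a lid, 51 mm in diameter, 36 mm high, bystander; origin at the centre of its underside.
- screwdriver: Red precision screwdriver, 143 mm long, 11 mm thick, lying on the desk, bystander.
There are look-alikes about, which are no part of the job. What is shaped like the part that bears cap_grip but green is not meant.

How it is judged:
By the outcome, as a careful person would: the job done as asked, in the order asked, and still so for the second after the job is handed in, with the robot touching nothing.
It also fails if it takes over 72 s, if anything falls off the work surface, if the arm or the gripper's body presses on something with over 40 N, if the wrist force passes 120 N, or if a joint passes its speed limit or range.

## Working session

There is one attempt and no reset: what is moved stays moved. The work goes in short steps, Python scripts to look and compute and a shell command to move; the robot and the scene stay as the last step left them, time stands still between calls to the robot, and variables do not carry over. Pictures are saved under pics/ and viewed, and the job is handed in when it is done.

```bash
ls; mkdir -p pics
python3 - <<'E'
from plant import ctrl, snapshot
import cv2,numpy as np
print(ctrl.get_obs())
for n in("side","top","wrist"):
    s=snapshot(n); cv2.imwrite(f"pics/{n}0.png",s["image"]); print(n,{k:v for k,v in s.items() if k!="image"})
E
```

```text
pics
{'clock': 0.0, 'joint_pos': array([-4.93812743e+01,  2.05912321e+01,  6.31907163e-01, -2.13026138e-02,
       -7.01348209e+01, -1.65077429e+01]), 'qvel': array([-0.08119036,  0.12341788,  0.02339435,  0.00470083, -0.03449789,
        0.0148279 ]), 'tau': array([-2.27573255e-04, -5.82712948e+01,  2.93055761e+01,  6.99759588e+00,
        6.57204859e-03, -1.75033047e-04]), 'tool_pos': array([ 0.27552268, -0.61565576,  0.22560708]), 'orientation': array([ 1.79904044e+02, -7.55364841e-03, -1.55896266e+02]), 'force': array([ 0.47802758, -0.11492369,  0.09543884]), 'moment': array([0.0025379 , 0.0094167 , 0.03037621]), 'opening': 0.08772312586359197}
side {'mtx': array([[568.81743412,   0.        , 322.45941856],
       [  0.        , 568.81743412, 240.18156387],
       [  0.        ,   0.        ,   1.        ]]), 'eye': array([0.30937021, 0.5852936 , 0.43472507]), 'attitude': array([  66.06740174,   -1.28520821, -163.41825478])}
top {'mtx': array([[576.64379318,   0.        , 317.67305114],
       [  0.        , 576.64379318, 241.1103073 ],
       [  0.        ,   0.        ,   1.        ]]), 'eye': array([ 0.43644178, -0.20861363,  0.99336082]), 'attitude': array([  5.80236273,   1.32839139, -91.154349  ])}
wrist {'mtx': array([[415.08253105,   0.        , 319.47937052],
       [  0.        , 415.08253105, 238.54203066],
       [  0.        ,   0.        ,   1.        ]]), 'tool_from_camera': array([[-1.24496362e-03,  9.53572456e-01,  3.01161122e-01,
         8.21426283e-02],
       [ 9.99999157e-01,  1.29795343e-03,  2.41396731e-05,
         6.11403503e-04],
       [-3.67874184e-04,  3.01160898e-01, -9.53573268e-01,
        -1.58097150e-01],
       [ 0.00000000e+00,  0.00000000e+00,  0.00000000e+00,
         1.00000000e+00]])}
```

View pics/side0.png

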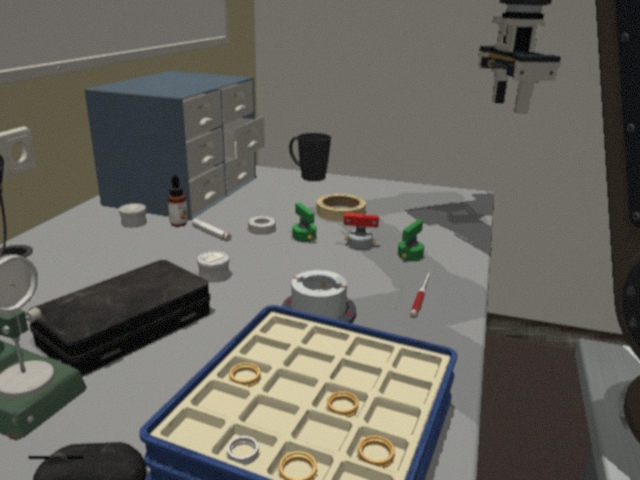

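View pics/top0.png

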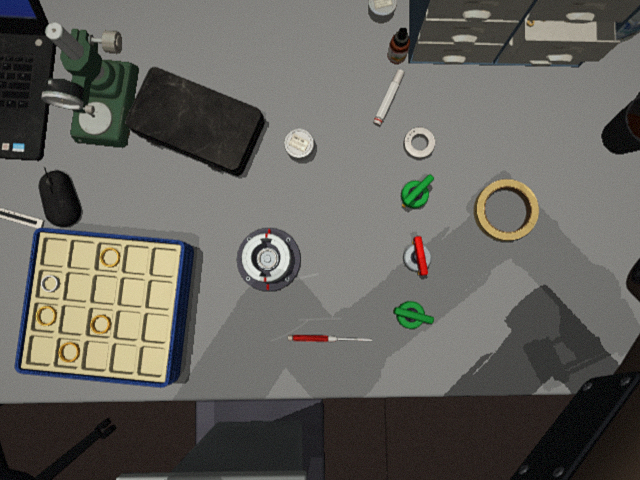

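View pics/wrist0.png

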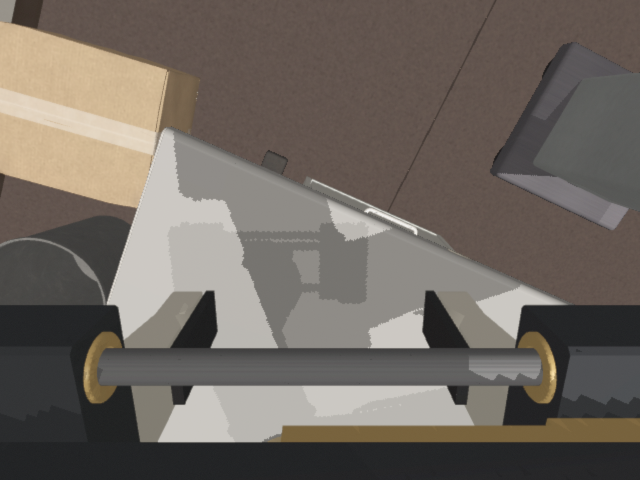

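The side view shows the red cap at about (361,228), between two green look-alikes, and the fixture at (320,295). The top view shows the red handle at about (420,256) and the fixture at (268,258). Its red marks are at (267,231) and (267,286), and the screwdriver's red is at (310,338).

```bash
cat > h.py <<'E'
import numpy as np,cv2
from plant import ctrl,snapshot
from scipy.spatial.transform import Rotation as R
def cam(s,obs=None):
    if "eye" in s: return R.from_euler('xyz',s["attitude"],degrees=True).as_matrix(),np.array(s["eye"])
    T=np.eye(4);T[:3,:3]=R.from_euler('xyz',obs["orientation"],degrees=True).as_matrix();T[:3,3]=obs["tool_pos"]
    T=T@s["tool_from_camera"];return T[:3,:3],T[:3,3]
def ray(s,px,obs=None):
    M,e=cam(s,obs);K=s["mtx"];px=np.atleast_2d(px).astype(float)
    d=np.c_[(px[:,0]-K[0,2])/K[0,0],-(px[:,1]-K[1,2])/K[1,1],-np.ones(len(px))]
    return e,d@M.T
def plane(s,px,z,obs=None):
    e,d=ray(s,px,obs);return (e+d*((z-e[2])/d[:,2])[:,None])[:,:2]
def proj(s,P,obs=None):
    M,e=cam(s,obs);K=s["mtx"];p=(np.atleast_2d(P)-e)@M;return np.c_[K[0,0]*p[:,0]/-p[:,2]+K[0,2],K[1,1]*p[:,1]/p[:,2]+K[1,2]]
def red(im):
    h=cv2.cvtColor(im,cv2.COLOR_BGR2HSV)
    return (((h[...,0]<8)|(h[...,0]>172))&(h[...,1]>150)&(h[...,2]>60)).astype(np.uint8)
def blobs(m,amin=4):
    n,l,st,c=cv2.connectedComponentsWithStats(m)
    return [(c[i],st[i],l==i) for i in range(1,n) if st[i,4]>=amin]
E
python3 - <<'E'
from h import *
s=snapshot("top")
for c,st,m in blobs(red(s["image"])): print(c.round(1),st)
    
for c,st,m in blobs(red(s["image"]),80):
    ys,xs=np.nonzero(m); print(cv2.minAreaRect(np.c_[xs,ys].astype(np.float32)), plane(s,c,.062))
    b=cv2.boxPoints(cv2.minAreaRect(np.c_[xs,ys].astype(np.float32)));print(plane(s,b,.062))
t=snapshot("side")
for c,st,m in blobs(red(t["image"])): print('side',c.round(1),st,plane(t,c,.051))
im=cv2.resize(s["image"][215:305,215:465],None,fx=3.2,fy=3.2,interpolation=cv2.INTER_CUBIC);cv2.imwrite("pics/z1.png",im)
E
```

```text
[400.7  48.4] [398  47   6   3   9]
[268.9 230.6] [268 229   3   4  11]
[266.  235.5] [266 234   1   4   4]
[420.3 255.7] [414 236  14  40 314]
[264.5 279.5] [264 278   2   4   8]
[267.4 286.6] [266 284   3   6  13]
[309.8 337.6] [293 335  35   7 202]
((420.19232177734375, 255.46151733398438), (39.419342041015625, 8.43299388885498), 78.69007110595703) [[ 0.50422577 -0.35400952]]
[[ 0.53483176 -0.34208332]
 [ 0.53722087 -0.35551767]
 [ 0.47446126 -0.36551149]
 [ 0.47208632 -0.35217231]]
((310.014404296875, 337.5671691894531), (34.11438751220703, 5.93004035949707), 1.9091525077819824) [[ 0.37692357 -0.17320307]]
[[ 0.37370457 -0.14609876]
 [ 0.38306189 -0.14656296]
 [ 0.38024313 -0.20103706]
 [ 0.37090319 -0.20051812]]
side [360.  219.1] [344 213  34  13 347] [[ 0.51036723 -0.35979884]]
side [418.  300.6] [413 292  10  18  93] [[ 0.36842678 -0.09605982]]
```

View pics/z1.png

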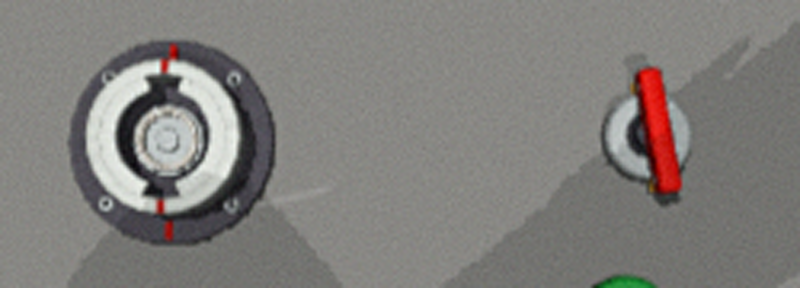

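Run:
```python
from h import *
s=snapshot("top");im=s["image"]
c1=plane(s,[[268.9,230.6],[267.4,286.6]],.010);print(c1,c1.mean(0))
c2=plane(s,[[266,235.5],[264.5,279.5]],.051);print(c2,c2.mean(0))
print(np.degrees(np.arctan2(*(c1[0]-c1[1])[::-1])),np.degrees(np.arctan2(*(c2[0]-c2[1])[::-1])))
# flange dark outline
h=cv2.cvtColor(im,cv2.COLOR_BGR2HSV); g=h[...,2]
roi=g[215:305,215:320]; m=(roi>170).astype(np.uint8)
for c,st,mm in blobs(m,200):
    ys,xs=np.nonzero(mm); print(st,c, cv2.minEnclosingCircle(np.c_[xs,ys].astype(np.float32)))
o=ctrl.get_obs();print(o["tool_pos"],o["orientation"],o["force"],o["clock"])
```

```text
[[ 0.55690343 -0.10424824]
 [ 0.46084903 -0.10057382]] [ 0.50887623 -0.10241103]
[[ 0.54385825 -0.10371634]
 [ 0.47150863 -0.10045654]] [ 0.50768344 -0.10208644]
-2.1906999356765384 -2.5797845331619453
[ 27  19  48  47 943] [50.23647932 41.89925769] ((50.38298034667969, 42.21985626220703), 23.94677734375)
[ 42  33  19  20 239] [51.89958159 43.22175732] ((51.0, 43.0), 10.295730590820312)
[ 0.27565679 -0.61597268  0.22622707] [ 1.79967167e+02 -3.31822468e-03 -1.55891606e+02] [ 0.3806621  -0.38653021 -0.30250956] 0.3
```

```bash
python3 -m pendant '[[-0.03,0.014,0,0,0,0.03,1],[-0.085,0.039,0,0,0,0.09,1],[-0.14,0.065,0.01,0,0,0.15,1],[-0.20,0.093,0.02,0,0,0.2,1],[-0.26,0.12,0.02,0,0,0.24,1],[-0.30,0.139,0.02,0,0,0.264,1],[-0.315,0.146,0.02,0,0,0.264,1],[-0.315,0.146,0.02,0,0,0.264,1]]'
python3 - <<'E'
from h import *
o=ctrl.get_obs();s=snapshot("wrist");cv2.imwrite("pics/w1.png",s["image"])
print(o["tool_pos"],o["orientation"],o["joint_pos"])
for c,st,m in blobs(red(s["image"]),30): print(c,st,plane(s,c,.062,o))
E
```

```text
clock: 1.3
tool_pos: [0.5042, -0.3534, 0.2065]
orientation: [180.0, -0.0, -170.9]
force: [0.2, -0.1, -0.4]
opening: 0.0877
[ 0.50419766 -0.35336911  0.20650073] [ 1.79997489e+02 -5.85452596e-03 -1.70897485e+02] [-1.68740477e+01  1.57861880e+01 -8.83846354e+00  3.38147339e-04
 -6.53817112e+01 -6.40235788e+01]
[565.79383634  85.53453773] [530  72  73  27 941] [[ 0.38218829 -0.20143327]]
[315.47630923 219.30257689] [ 308  179   16   83 1203] [[ 0.50264023 -0.35613103]]
[612.07317073 204.75609756] [609 200   7  10  41] [[ 0.45686543 -0.13954295]]
```

View pics/w1.png

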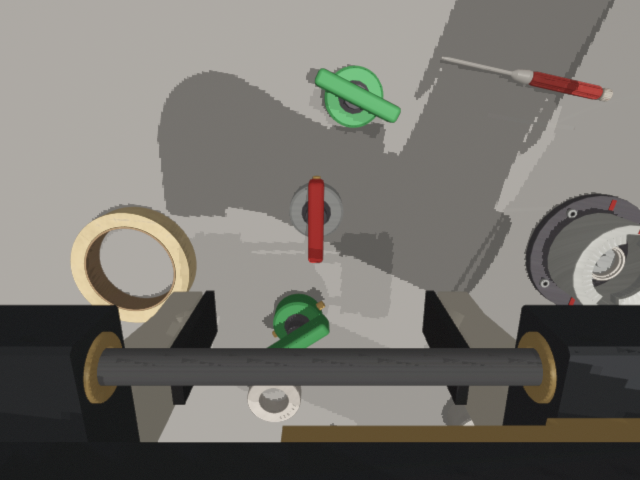

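The wrist view shows the red handle upright at (316,219), with the greens clear in front and behind. Joint 6 would run out of range at the fixture with this yaw, so I turn the hand by half a turn.

```bash
python3 -m pendant '[[0,0,0,0,0,-0.18,1],[0,0,0,0,0,-0.36,1],[0,0,0,0,0,-0.54,1],[0,0,0,0,0,-0.72,1],[0,0,0,0,0,-0.9,1],[0,0,0,0,0,-1.08,1],[0,0,0,0,0,-1.26,1],[0,0,0,0,0,-1.44,1],[0,0,0,0,0,-1.62,1],[0,0,0,0,0,-1.8,1],[0,0,0,0,0,-1.98,1],[0,0,0,0,0,-2.16,1]]'
python3 -m pendant '[[0,0,0,0,0,-0.18,1],[0,0,0,0,0,-0.36,1],[0,0,0,0,0,-0.54,1],[0,0,0,0,0,-0.72,1],[0,0,0,0,0,-0.9,1],[0,0,0,0,0,-0.98,1],[0,0,0,0,0,-0.98,1],[0,0,0,0,0,-0.98,1]]'
cat >> h.py <<'E'
def axis(pts):
    vx,vy,x,y=cv2.fitLine(pts.astype(np.float32),cv2.DIST_L2,0,.01,.01).ravel();return np.degrees(np.arctan2(vy,vx))
E
python3 - <<'E'
from h import *
o=ctrl.get_obs();s=snapshot("wrist");cv2.imwrite("pics/w2.png",s["image"])
print(o["tool_pos"],o["orientation"],o["joint_pos"],o["clock"])
for c,st,m in blobs(red(s["image"]),30):
    ys,xs=np.nonzero(m);P=np.c_[xs,ys]; W=plane(s,P,.062,o)
    print(c,st,plane(s,c,.062,o),axis(W),cv2.minAreaRect((W*1000).astype(np.float32)))
t=snapshot("top")
E
```

```text
clock: 2.85
tool_pos: [0.5024, -0.3555, 0.2066]
orientation: [180.0, 0.0, -47.0]
force: [0.2, -0.5, 0.3]
opening: 0.0877
clock: 3.85
tool_pos: [0.503, -0.3549, 0.2065]
orientation: [-180.0, 0.0, 8.7]
force: [0.1, 0.6, -0.1]
opening: 0.0877
[ 0.50298097 -0.35487559  0.20654742] [-1.79998683e+02  5.89327834e-03  8.72163668e+00] [-1.70492517e+01  1.57719635e+01 -8.85234860e+00  1.51372621e-03
 -6.53815677e+01  1.15770258e+02] 3.85
[23.  93.8] [21 88  5 12 55] [[ 0.56150799 -0.13871631]] -3.914534 ((561.4727783203125, -138.7189178466797), (2.7003071308135986, 7.173823356628418), 86.29442596435547)
[321.70650407 211.35772358] [ 314  170   16   85 1230] [[ 0.51015854 -0.35473263]] 8.392072 ((508.6266174316406, -354.8042297363281), (64.9327392578125, 11.277521133422852), 9.050824165344238)
[110.87651822 304.54251012] [ 78 296  64  20 494] [[ 0.40820454 -0.19838682]] 86.35334 ((407.62274169921875, -197.26632690429688), (50.03773498535156, 9.602682113647461), 86.60216522216797)
```

View pics/w2.png

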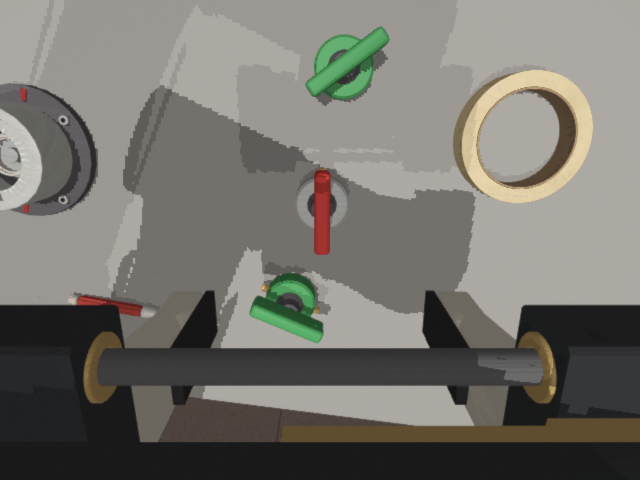

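The turned view shows the handle at (322,211). Its lower image end at row 254 is a clean top-face edge. I combine that with the matching edge in the previous view (row 262).

Run:
```python
from h import *
s=snapshot("wrist")
o1=dict(tool_pos=[.5042,-.35337,.2065],orientation=[180,0,-170.897]); o2=ctrl.get_obs()
for r1,r2 in ((262,255),):
    a=plane(s,[[315.5,r1]],.062,o1)[0];b=plane(s,[[321.7,r2]],.062,o2)[0]
    print(a,b,(a+b)/2,np.linalg.norm(a-b))
for f,o in (("pics/w1.png",o1),("pics/w2.png",o2)):
    m=red(cv2.imread(f)); m[:,:290]=0;m[:,350:]=0
    r=[(y,np.nonzero(m[y])[0].mean(),np.count_nonzero(m[y])) for y in range(150,280) if m[y].sum()>5]
    r=np.array(r); print(r[0],r[-1]); W=plane(s,r[25:-5,[1,0]],.062,o); print(axis(W),W.mean(0)); print(r[::6].round(1).tolist())
```

```text
[ 0.53783384 -0.35190245] [ 0.47615539 -0.35960746] [ 0.50699462 -0.35575496] 0.06215784846744483
[179. 316.   9.] [261. 315.  11.]
8.488986 [ 0.51228429 -0.35598252]
[[179.0, 316.0, 9.0], [185.0, 316.0, 15.0], [191.0, 316.0, 15.0], [197.0, 315.5, 14.0], [203.0, 315.5, 16.0], [209.0, 315.5, 16.0], [215.0, 315.5, 16.0], [221.0, 315.5, 16.0], [227.0, 315.5, 14.0], [233.0, 315.0, 15.0], [239.0, 315.5, 14.0], [245.0, 315.5, 14.0], [251.0, 315.0, 13.0], [257.0, 315.0, 13.0]]
[170.  321.5   8. ] [254.  321.5   8. ]
8.574449 [ 0.50220584 -0.35549235]
[[170.0, 321.5, 8.0], [176.0, 322.0, 15.0], [182.0, 322.0, 15.0], [188.0, 322.0, 15.0], [194.0, 321.5, 16.0], [200.0, 321.5, 16.0], [206.0, 322.0, 15.0], [212.0, 322.0, 15.0], [218.0, 321.5, 14.0], [224.0, 321.5, 14.0], [230.0, 321.5, 14.0], [236.0, 321.5, 14.0], [242.0, 321.5, 14.0], [248.0, 321.5, 14.0], [254.0, 321.5, 8.0]]
```

```bash
python3 -m pendant '[[0.001,0,0.02,0,0,0,0.2],[0.002,0.001,0.06,0,0,0,0.2],[0.0034,0.0012,0.1,0,0,0,0.2],[0.0034,0.0012,0.135,0,0,0,0.2],[0.0034,0.0012,0.155,0,0,0,0.2],[0.0034,0.0012,0.165,0,0,0,0.2],[0.0034,0.0012,0.171,0,0,0,0.2],[0.0034,0.0012,0.171,0,0,0,0.2]]'
python3 - <<'E'
from h import *
o=ctrl.get_obs();s=snapshot("wrist");cv2.imwrite("pics/w3.png",s["image"])
print(o["tool_pos"],o["orientation"],o["clock"])
E
```

```text
clock: 5.0
tool_pos: [0.5074, -0.3549, 0.0359]
orientation: [180.0, -0.0, 8.9]
force: [0.3, -0.5, 0.4]
opening: 0.0525
[ 0.50738069 -0.35490727  0.03588661] [ 1.79986046e+02 -2.21272428e-02  8.89073817e+00] 5.0
```

View pics/w3.png

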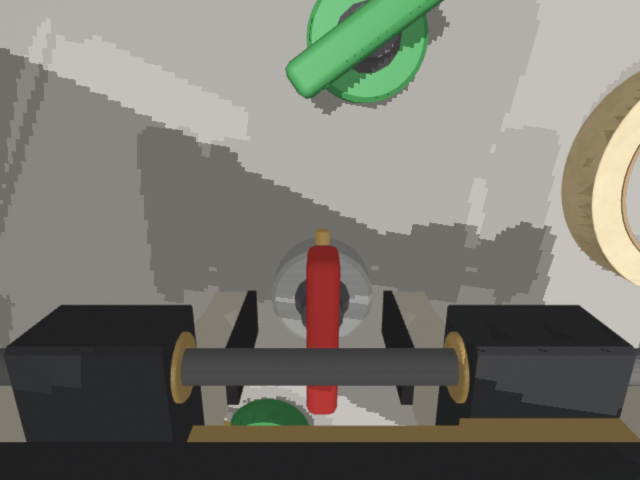

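The handle stands between the pads, with the bar at column 323 and the finger midpoint at about 320. Next I close and lift.

```bash
python3 -m pendant '[[0,0,0,0,0,0,-1],[0,0,0,0,0,0,-1],[0,0,0,0,0,0,-1],[0,0,0,0,0,0,-1],[0,0,0,0,0,0,-1],[0,0,0,0,0,0,-1]]'
python3 -m pendant '[[0,0,-0.01,0,0,0,-1],[0,0,-0.03,0,0,0,-1],[0,0,-0.06,0,0,0,-1],[0,0,-0.09,0,0,0,-1],[0,0,-0.11,0,0,0,-1],[0,0,-0.11,0,0,0,-1]]'
python3 - <<'E'
from h import *
o=ctrl.get_obs();s=snapshot("wrist");cv2.imwrite("pics/w4.png",s["image"])
print(o["tool_pos"],o["orientation"],o["clock"],o["moment"])
E
```

```text
clock: 5.8
tool_pos: [0.5073, -0.355, 0.0357]
orientation: [180.0, -0.0, 8.9]
force: [-0.3, -0.8, 1.8]
opening: 0.0156
clock: 6.55
tool_pos: [0.508, -0.3551, 0.1475]
orientation: [179.9, -0.2, 8.9]
force: [0.6, 0.2, -1.4]
opening: 0.0155
[ 0.50800808 -0.35505409  0.14753883] [ 1.79910864e+02 -1.74768414e-01  8.90144968e+00] 6.55 [-0.12371627  0.21219817  0.02500175]
```

View pics/w4.png

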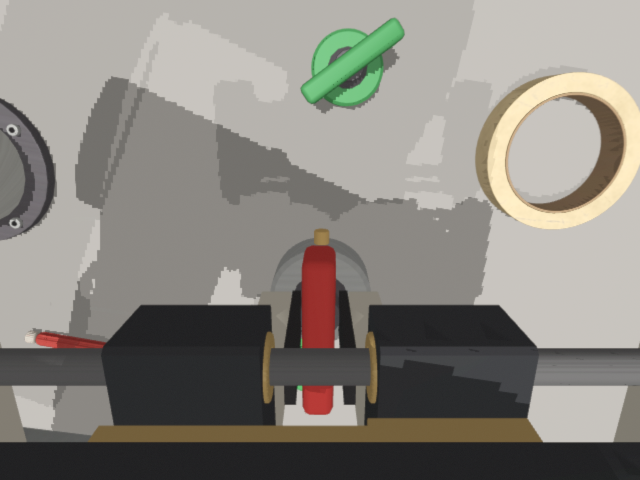

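Cap held: ear tip at (321,230), bar centred between the pads. Next I measure the cap's axis in the hand, then move to view the fixture from just short of it.

```bash
python3 -m pendant '[[-0.005,-0.03,-0.01,0,0,0.03,-1],[-0.015,-0.08,-0.025,0,0,0.08,-1],[-0.025,-0.13,-0.04,0,0,0.12,-1],[-0.035,-0.18,-0.053,0,0,0.16,-1],[-0.044,-0.23,-0.053,0,0,0.19,-1],[-0.0485,-0.255,-0.053,0,0,0.197,-1],[-0.05,-0.264,-0.053,0,0,0.197,-1],[-0.05,-0.264,-0.053,0,0,0.197,-1],[-0.05,-0.264,-0.053,0,0,0.197,-1]]'
python3 - <<'E'
from h import *
o=ctrl.get_obs();s=snapshot("wrist");cv2.imwrite("pics/w5.png",s["image"])
print(o["tool_pos"],o["orientation"],o["joint_pos"],o["clock"],o["moment"])
T=s["tool_from_camera"];K=s["mtx"]
def tp(px,z):
    d=T[:3,:3]@np.array([(px[0]-K[0,2])/K[0,0],-(px[1]-K[1,2])/K[1,1],-1]);e=T[:3,3];return e+d*(z-e[2])/d[2]
print("ear tip",tp((321.5,230),.0237),"ear centre line tip", "handle -x end",tp((318,413),-.0263), "handle +x end bottom",tp((319,246),-.0043))
E
```

```text
clock: 7.72
tool_pos: [0.417, -0.1023, 0.1981]
orientation: [180.0, 0.1, -2.4]
force: [-0.2, 0.4, -2.3]
opening: 0.0155
[ 0.41704092 -0.10228059  0.19814779] [ 1.79983686e+02  5.12967219e-02 -2.42552889e+00] [ 1.27525083e+01 -2.04390847e+00 -3.09137962e+01  2.64160792e-03
 -6.11838910e+01  7.48206958e+01] 7.725 [-0.12398763  0.14996588 -0.0064356 ]
ear tip [0.0283523  0.00027299 0.0237    ] ear centre line tip handle -x end [-0.03029056 -0.00131555 -0.0263    ] handle +x end bottom [ 0.03014518 -0.00084826 -0.0043    ]
```

View pics/w5.png

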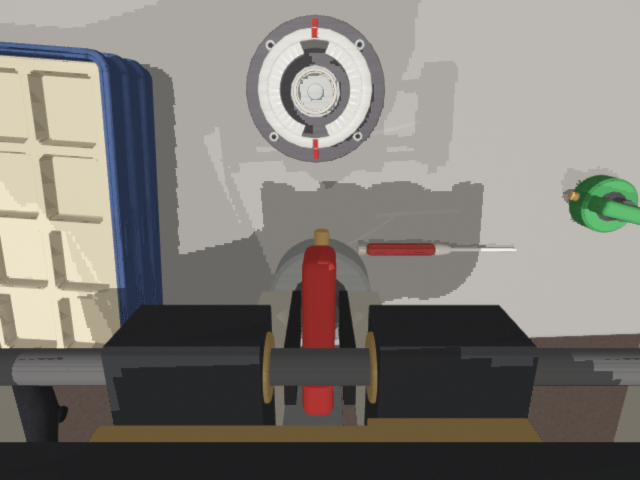

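Fixture fully seen, centre about (315,90), red marks at (315,28) and (316,148). Next I fit the collar and flange.

```bash
cat > fx.py <<'E'
from h import *
from scipy.optimize import least_squares
o=ctrl.get_obs();s=snapshot("wrist");im=s["image"]
g=cv2.cvtColor(im,cv2.COLOR_BGR2GRAY)
def edges(c,r0,r1,z,sign):
    # radial strongest gradient (subsample), rays in world about c
    P=[];
    for a in np.radians(np.arange(0,360,4)):
        rr=np.arange(r0,r1,.0004);W=np.c_[c[0]+rr*np.cos(a),c[1]+rr*np.sin(a),np.full(len(rr),z)]
        p=proj(s,W,o).astype(np.float32)
        v=cv2.GaussianBlur(cv2.remap(g,p[:,:1],p[:,1:],cv2.INTER_LINEAR).astype(np.float32),(1,7),0).ravel()
        d=np.gradient(v)*sign;i=d[3:-3].argmax()+3
        if d[i]>2 and p[:,1].max()<290 and p.min()>0:P.append(W[i,:2])
    return np.array(P)
def fit(P):
    f=lambda q:np.hypot(P[:,0]-q[0],P[:,1]-q[1])-q[2]
    q=least_squares(f,[*P.mean(0),.04],loss='soft_l1',f_scale=.0005);return q.x,np.median(abs(f(q.x))),len(P)
print(o["tool_pos"],o["orientation"])
c=np.array([.508,-.1023])
print("collar",fit(edges(c,.033,.047,.051,-1)))
print("flange",fit(edges(c,.048,.062,.010,1)))
print("bore",fit(edges(c,.020,.028,.051,1)))
for b,st,m in blobs(red(im),6):
    if b[1]<200: print(b,st,plane(s,b,.01,o),plane(s,b,.051,o))
E
python3 fx.py
```

```text
[ 0.41704256 -0.10238774  0.19816963] [ 1.79982639e+02  5.25149068e-02 -2.45311970e+00]
collar (array([ 0.50980078, -0.10231768,  0.03935324]), np.float64(0.0001421807189287451), 90)
flange (array([ 0.50971845, -0.10233483,  0.05467498]), np.float64(0.00015484541841261426), 90)
bore (array([ 0.50973631, -0.10235619,  0.02430775]), np.float64(0.00011689801481229445), 79)
[314.  22.] [312  19   5   7  35] [[ 0.55923574 -0.10398822]] [[ 0.55216334 -0.10413244]]
[313.57575758  32.39393939] [312  29   5   8  33] [[ 0.55219305 -0.1033284 ]] [[ 0.54595472 -0.10355077]]
[314.75 143.25] [313 140   4   7  24] [[ 0.47032117 -0.10032182]] [[ 0.47377904 -0.10090027]]
[315.51351351 153.86486486] [314 149   4  10  37] [[ 0.46176745 -0.10054329]] [[ 0.46623835 -0.1010955 ]]
```

```bash
python3 -m pendant '[[0.015,-0.0005,0,0,0,-0.003,-1],[0.04,-0.0015,0.01,0,0,-0.006,-1],[0.065,-0.0028,0.03,0,0,-0.01,-1],[0.085,-0.0036,0.055,0,0,-0.01,-1],[0.0929,-0.0039,0.075,0,0,-0.01,-1],[0.0929,-0.0039,0.09,0,0,-0.01,-1],[0.0929,-0.0039,0.094,0,0,-0.01,-1],[0.0929,-0.0039,0.094,0,0,-0.01,-1],[0.0929,-0.0039,0.094,0,0,-0.01,-1]]'
python3 - <<'E'
from h import *
for i in range(2):
    o=ctrl.get_obs();s=snapshot("wrist");print(o["tool_pos"],o["orientation"],o["clock"],o["force"],o["moment"])
cv2.imwrite("pics/w6.png",s["image"])
t=snapshot("side");cv2.imwrite("pics/s6.png",cv2.resize(t["image"][180:380,220:480],None,fx=3,fy=3))
E
```

```text
clock: 8.95
tool_pos: [0.5104, -0.1017, 0.1055]
orientation: [-180.0, -0.1, -1.8]
force: [0.3, 0.3, -1.8]
opening: 0.0156
[ 0.51036394 -0.10167402  0.10551932] [-1.79987493e+02 -9.86975447e-02 -1.80852166e+00] 8.95 [ 0.3320127   0.26312157 -1.77955274] [-0.14244174  0.09170354 -0.04963393]
[ 0.51034973 -0.10165152  0.10553702] [-1.79986319e+02 -1.01289926e-01 -1.80983653e+00] 9.0 [-0.05331453  0.45586467 -2.22001221] [-0.11798696  0.10969802  0.02724639]
```

View pics/w6.png

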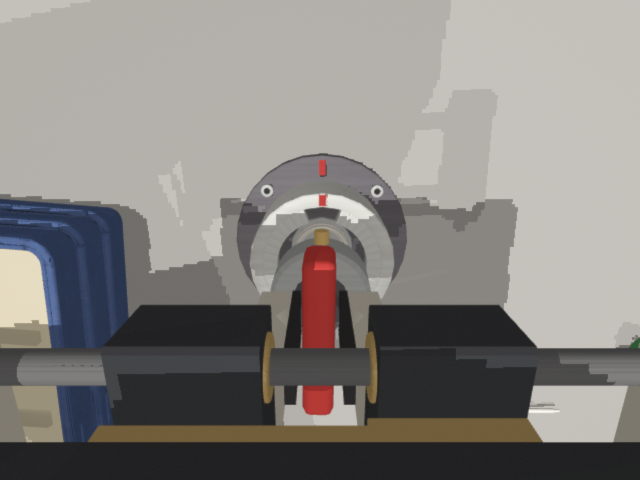

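View pics/s6.png

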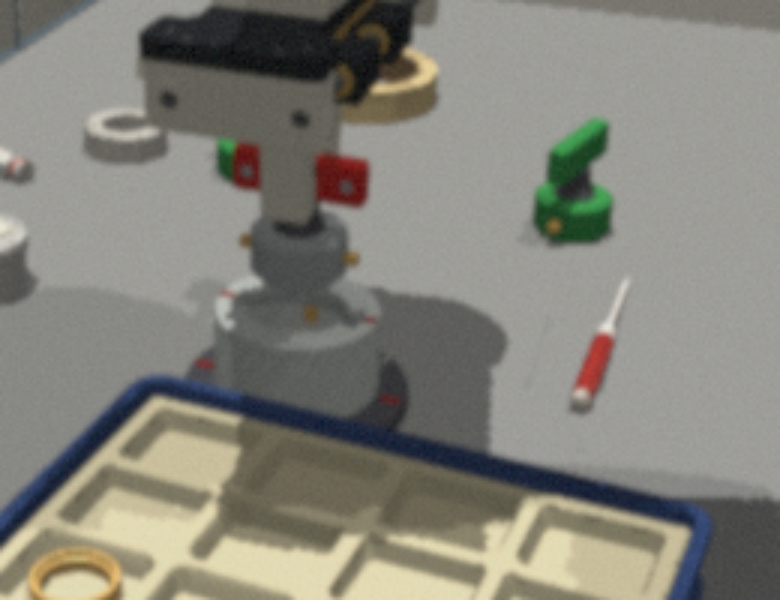

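Above the fixture: the marks are at column 323, the ear at 321.5 and the gap at 322, so it is close to aligned. Next I recheck the flange centre from here.

```bash
python3 fx.py
```

```text
[ 0.5102029  -0.10163519  0.10533411] [-1.79985711e+02 -8.11124710e-02 -1.81123624e+00]
collar (array([ 0.51010985, -0.10213194,  0.03941253]), np.float64(0.00013365881093415494), 54)
flange (array([ 0.51088268, -0.10212253,  0.05456645]), np.float64(0.00021589859740919065), 60)
bore (array([ 0.50733644, -0.10202032,  0.02544548]), np.float64(0.0008446034771673883), 53)
[321.63333333 166.92222222] [319 160   7  15  90] [[ 0.55732133 -0.1038124 ]] [[ 0.56298419 -0.10377884]]
[322.  199.5] [320 195   5  10  50] [[ 0.53715365 -0.10340965]] [[ 0.54607773 -0.10344122]]
```

```bash
python3 -m pendant '[[0,0.0005,0.006,0,0,0,-1],[0,0.0005,0.012,0,0,0,-1],[0,0.0005,0.016,0,0,0,-1],[0,0.0005,0.020,0,0,0,-1],[0,0.0005,0.024,0,0,0,-1],[0,0.0005,0.024,0,0,0,-1]]'
python3 -m pendant '[[0,0,0.003,0,0,0,-1],[0,0,0.006,0,0,0,-1],[0,0,0.009,0,0,0,-1],[0,0,0.011,0,0,0,-1],[0,0,0.011,0,0,0,-1]]'
```

```text
clock: 9.9
tool_pos: [0.5096, -0.1023, 0.0802]
orientation: [180.0, 0.0, -1.8]
force: [0.5, -0.1, -1.8]
opening: 0.0154
clock: 10.52
tool_pos: [0.5098, -0.1022, 0.0694]
orientation: [180.0, 0.0, -1.8]
force: [-0.2, 0.4, -1.4]
opening: 0.0156
```

```bash
python3 -m pendant '[[0,0,0.002,0,0,0,-1],[0,0,0.004,0,0,0,-1],[0,0,0.005,0,0,0,-1],[0,0,0.005,0,0,0,-1]]'
python3 - <<'E'
from h import *
s=snapshot("wrist");cv2.imwrite("pics/w7.png",s["image"])
t=snapshot("side");cv2.imwrite("pics/s7.png",cv2.resize(t["image"][180:380,220:480],None,fx=3,fy=3))
o=ctrl.get_obs();print(o["force"],o["moment"])
E
```

```text
clock: 11.02
tool_pos: [0.5101, -0.1023, 0.0648]
orientation: [180.0, -0.0, -1.8]
force: [-1.2, 0.0, 2.1]
opening: 0.0154
[-0.71208724 -1.22090055  2.09222244] [-0.29044987  0.29128558  0.01420147]
```

View pics/w7.png

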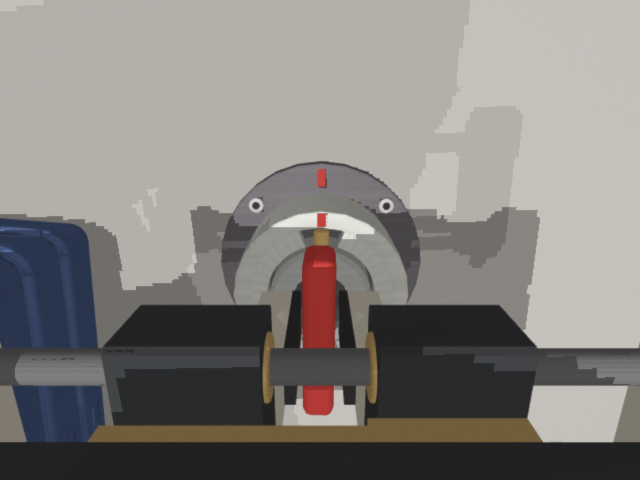

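View pics/s7.png

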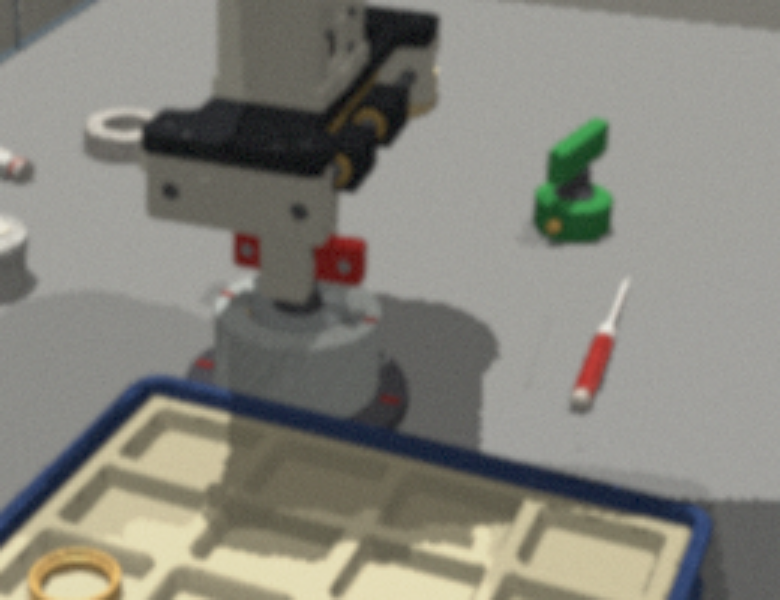

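The ears are in the gaps (ear at column 321, mark at 321) and the spring is just touched, about 3.7 N above baseline. Pressing further.

```bash
python3 -m pendant '[[0,0,0.0015,0,0,0,-1],[0,0,0.003,0,0,0,-1],[0,0,0.0045,0,0,0,-1],[0,0,0.0045,0,0,0,-1],[0,0,0.0045,0,0,0,-1]]'
python3 -c "
from h import *
o=ctrl.get_obs();print(o['tool_pos'],o['force'],o['moment'])"
```

```text
clock: 11.75
tool_pos: [0.5103, -0.1024, 0.0607]
orientation: [180.0, -0.0, -1.8]
force: [-1.8, -1.4, 8.9]
opening: 0.0153
[ 0.51028787 -0.10243181  0.06071694] [-1.84590212 -1.35307745  8.89900367] [-0.52079819  0.82798558  0.05957775]
```

```bash
python3 -m pendant '[[0,0,0.0007,0,0,0.05,-1],[0,0,0.0007,0,0,0.12,-1],[0,0,0.0007,0,0,0.19,-1],[0,0,0.0007,0,0,0.26,-1],[0,0,0.0007,0,0,0.33,-1],[0,0,0.0008,0,0,0.36,-1],[0,0,0.0008,0,0,0.36,-1]]'
python3 -c "
from h import *
o=ctrl.get_obs();print(o['tool_pos'],o['orientation'],o['force'],o['moment']);s=snapshot('wrist');cv2.imwrite('pics/w8.png',s['image'])"
```

```text
clock: 12.62
tool_pos: [0.511, -0.1021, 0.0602]
orientation: [-180.0, -0.1, -22.4]
force: [-1.0, 0.5, 9.4]
opening: 0.0155
[ 0.51103572 -0.10211157  0.06022717] [-1.79950899e+02 -1.23654103e-01 -2.24339455e+01] [-1.00809536  0.47132891  9.39939463] [0.15499664 0.50353287 0.01395482]
```

View pics/w8.png

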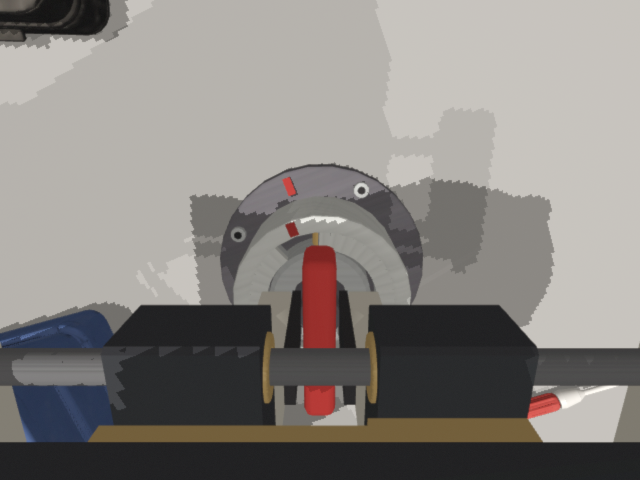

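The ear is now passing under the lug (mark at 290, ear at 316, half hidden). Continuing in small steps and following down.

```bash
python3 -m pendant '[[0,0,0.0001,0,0,0.05,-1],[0,0,0.0002,0,0,0.10,-1],[0,0,0.0003,0,0,0.15,-1],[0,0,0.0003,0,0,0.19,-1],[0,0,0.0003,0,0,0.19,-1]]'
python3 -c "
from h import *
o=ctrl.get_obs();print(o['tool_pos'],o['orientation'],o['force'],o['moment'],o['joint_pos'][5])"
```

```text
clock: 13.3
tool_pos: [0.5113, -0.1021, 0.06]
orientation: [-179.9, -0.1, -33.3]
force: [0.4, 0.4, 10.5]
opening: 0.0157
[ 0.5113066  -0.10205945  0.0600421 ] [-1.79911336e+02 -1.34328535e-01 -3.33240972e+01] [ 0.3963619   0.40353011 10.51397076] [0.15538685 0.34887591 0.04130028] 46.32750928022178
```

```bash
cat > st.sh <<'E'
python3 -c "
from h import *
o=ctrl.get_obs();print(o['tool_pos'].round(4),'yaw',o['orientation'][2].round(2),'F',o['force'].round(1),'M',o['moment'].round(2),o['clock'],'tau6',o['tau'][5].round(3))"
E
python3 -m pendant '[[0,0,0.0002,0,0,0.035,-1],[0,0,0.0002,0,0,0.07,-1],[0,0,0.0002,0,0,0.07,-1]]' >/dev/null; sh st.sh
python3 -m pendant '[[0,0,0.0002,0,0,0.035,-1],[0,0,0.0002,0,0,0.07,-1],[0,0,0.0002,0,0,0.07,-1]]' >/dev/null; sh st.sh
```

```text
[ 0.5114 -0.1021  0.0599] yaw -37.33 F [-0.7  0.6  9.6] M [0.15 0.34 0.01] 13.675 tau6 -0.245
[ 0.5115 -0.1021  0.0598] yaw -41.34 F [-1.7  0.7 10. ] M [0.16 0.27 0.05] 14.05 tau6 -0.246
```

```bash
python3 -m pendant '[[0,0,0.0001,0,0,0.035,-1],[0,0,0.0002,0,0,0.07,-1],[0,0,0.0002,0,0,0.07,-1]]' >/dev/null; sh st.sh
python3 -m pendant '[[0,0,0.0001,0,0,0.035,-1],[0,0,0.0002,0,0,0.07,-1],[0,0,0.0002,0,0,0.07,-1]]' >/dev/null; sh st.sh
```

```text
[ 0.5116 -0.1021  0.0596] yaw -45.35 F [-0.4  0.5 11.2] M [0.17 0.27 0.  ] 14.425 tau6 -0.247
[ 0.5116 -0.1021  0.0595] yaw -49.35 F [-0.5  0.1 10.8] M [0.15 0.24 0.  ] 14.8 tau6 -0.249
```

```bash
python3 -m pendant '[[0,0,0.0001,0,0,0.035,-1],[0,0,0.0002,0,0,0.07,-1],[0,0,0.0002,0,0,0.07,-1]]' >/dev/null; sh st.sh
python3 -c "
from h import *
s=snapshot('wrist');cv2.imwrite('pics/w9.png',s['image'])"
```

```text
[ 0.5117 -0.1021  0.0593] yaw -53.36 F [-1.1 -0.1 10.8] M [0.12 0.21 0.04] 15.175 tau6 -0.25
```

View pics/w9.png

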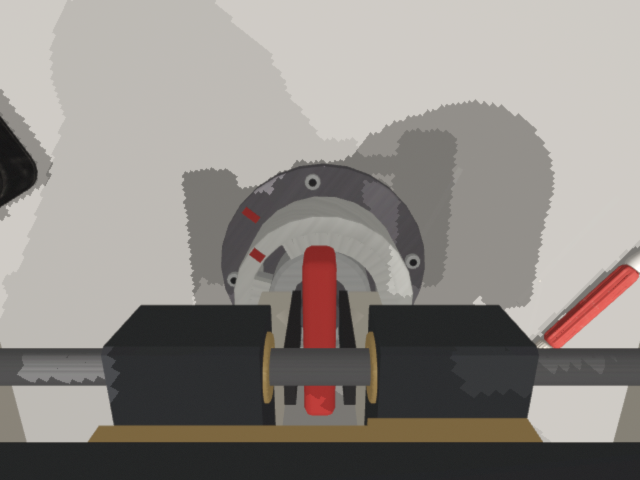

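The handle is still straight in the pads (column 319) and the ear is under the lug. No stop at about 51 degrees, so I continue.

```bash
python3 -m pendant '[[0,0,0.0001,0,0,0.035,-1],[0,0,0.0002,0,0,0.07,-1],[0,0,0.0002,0,0,0.07,-1]]' >/dev/null; sh st.sh
python3 -m pendant '[[0,0,0.0001,0,0,0.035,-1],[0,0,0.0002,0,0,0.07,-1],[0,0,0.0002,0,0,0.07,-1]]' >/dev/null; sh st.sh
```

```text
[ 0.5118 -0.1021  0.0592] yaw -57.37 F [-0.5  0.1 11.2] M [ 0.11  0.18 -0.  ] 15.6 tau6 -0.254
[ 0.5118 -0.1021  0.059 ] yaw -61.38 F [-0.5  1.3 12.1] M [0.07 0.29 0.03] 15.975 tau6 -0.256
```

```bash
python3 -m pendant '[[0,0,0.0001,0,0,0.035,-1],[0,0,0.0002,0,0,0.07,-1],[0,0,0.0002,0,0,0.07,-1]]' >/dev/null; sh st.sh
python3 -m pendant '[[0,0,0.0001,0,0,0.035,-1],[0,0,0.0002,0,0,0.07,-1],[0,0,0.0002,0,0,0.07,-1]]' >/dev/null; sh st.sh
```

```text
[ 0.5118 -0.1021  0.0588] yaw -65.39 F [-0.1  0.4 12.3] M [0.03 0.19 0.03] 16.35 tau6 -0.259
[ 0.5118 -0.1021  0.0587] yaw -69.4 F [-1.1 -1.  12.7] M [0.11 0.29 0.01] 16.725 tau6 -0.264
```

```bash
python3 -m pendant '[[0,0,0.0001,0,0,0.035,-1],[0,0,0.0001,0,0,0.035,-1]]' >/dev/null; sh st.sh
python3 -m pendant '[[0,0,0.0001,0,0,0.035,-1],[0,0,0.0001,0,0,0.035,-1]]' >/dev/null; sh st.sh
python3 -c "
from h import *
s=snapshot('wrist');cv2.imwrite('pics/w10.png',s['image'])"
```

```text
[ 0.5118 -0.1021  0.0586] yaw -71.4 F [-0.8  0.2 12.4] M [0.1  0.24 0.07] 16.975 tau6 -0.257
[ 0.5119 -0.1021  0.0585] yaw -73.41 F [-1.3 -0.3 13. ] M [0.07 0.29 0.04] 17.225 tau6 -0.256
```

View pics/w10.png

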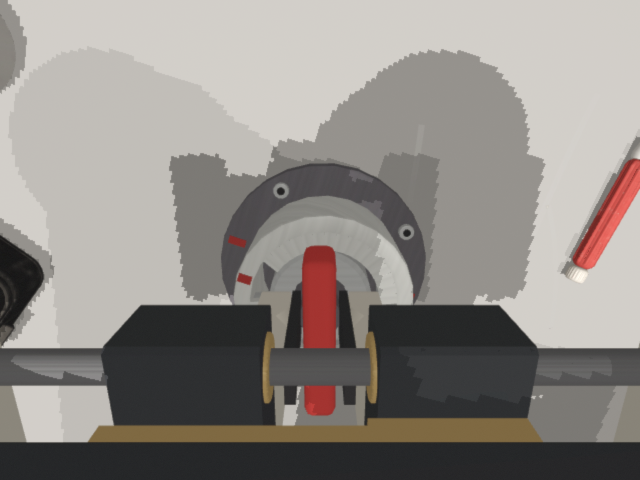

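```bash
python3 -m pendant '[[0,0,0,0,0,0.025,-1],[0,0,0,0,0,0.025,-1]]' >/dev/null; sh st.sh
python3 -m pendant '[[0,0,0,0,0,0.025,-1],[0,0,0,0,0,0.025,-1]]' >/dev/null; sh st.sh
```

```text
[ 0.5119 -0.1021  0.0585] yaw -74.83 F [-0.5 -0.1 12. ] M [0.04 0.22 0.01] 17.525 tau6 -0.194
[ 0.5119 -0.1021  0.0585] yaw -76.26 F [ 0.  -0.6 13. ] M [0.06 0.19 0.01] 17.775 tau6 -0.195
```

```bash
python3 -m pendant '[[0,0,0,0,0,0.025,-1],[0,0,0,0,0,0.025,-1]]' >/dev/null; sh st.sh
python3 - <<'E'
from h import *
o=ctrl.get_obs();s=snapshot('wrist');m=red(s['image'])
for c,st,b in blobs(m,8):
    if c[0]<500: print(c,st,plane(s,c,.051,o),plane(s,c,.01,o))
r=np.array([(y,np.nonzero(m[y,290:350])[0].mean()+290) for y in range(250,412) if m[y,290:350].sum()>20]);print(r[::20])
E
```

```text
[ 0.5119 -0.1021  0.0585] yaw -77.69 F [-0.3 -0.7 12.6] M [0.03 0.21 0.06] 18.025 tau6 -0.223
[235.40540541 247.05405405] [227 243  17  10 111] [[ 0.55190529 -0.11938116]] [[ 0.55760791 -0.1039004 ]]
[318.55818966 297.23460591] [ 302  246   34  102 3248] [[ 0.51273882 -0.10413739]] [[ 0.50874991 -0.08488465]]
[242.72941176 283.82352941] [237 279  13  10  85] [[ 0.54623524 -0.10337732]] [[ 0.55053484 -0.08393651]]
[414.53846154 289.46153846] [414 287   3   7  13] [[ 0.47269043 -0.11666868]] [[ 0.45879177 -0.10051674]]
[320.         399.48581998] [305 386  30  29 811] [[ 0.50074051 -0.05189909]] [[ 0.49378268 -0.01972026]]
[[250.  319. ]
 [270.  318. ]
 [290.  318.5]
 [310.  318.5]
 [330.  319. ]
 [388.  319.5]
 [408.  320.5]]
```

```bash
python3 -m pendant '[[0,0,0,0,0,0.025,-1],[0,0,0,0,0,0.025,-1]]' >/dev/null; sh st.sh
python3 -m pendant '[[0,0,0,0,0,0.025,-1],[0,0,0,0,0,0.025,-1]]' >/dev/null; sh st.sh
python3 - <<'E'
from h import *
o=ctrl.get_obs();s=snapshot('wrist');cv2.imwrite("pics/w11.png",s["image"]);m=red(s['image'])
r=np.array([(y,np.nonzero(m[y,290:350])[0].mean()+290) for y in range(250,412) if m[y,290:350].sum()>20]);print(r[::20])
t=snapshot("side");cv2.imwrite("pics/s11.png",cv2.resize(t["image"][180:380,220:480],None,fx=3,fy=3))
E
```

```text
[ 0.512  -0.1021  0.0585] yaw -79.11 F [-0.2 -0.3 12.7] M [0.01 0.21 0.13] 18.325 tau6 -0.291
[ 0.512  -0.1021  0.0585] yaw -80.54 F [ 0.4  0.5 11.9] M [0.03 0.13 0.18] 18.575 tau6 -0.367
[[250.  316. ]
 [270.  315.5]
 [290.  316.5]
 [310.  317. ]
 [330.  318.5]
 [388.  321.5]
 [408.  322.5]]
```

View pics/w11.png

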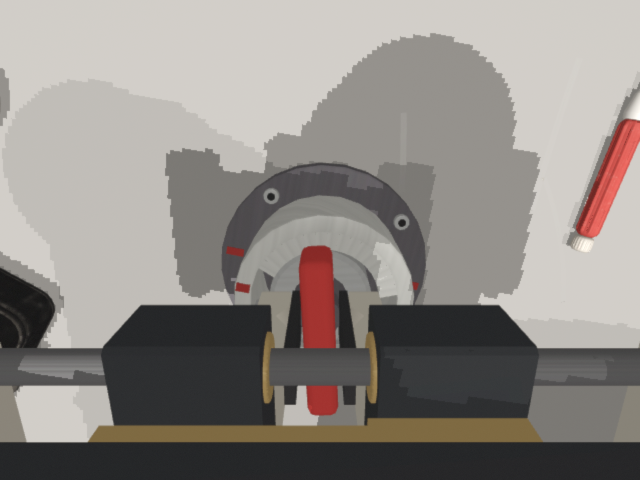

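View pics/s11.png

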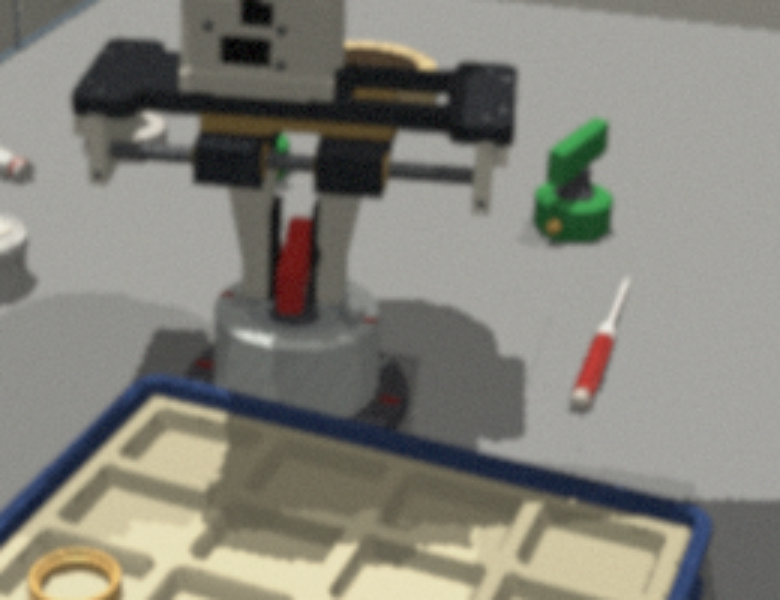

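The stop is reached: the handle lags about 4° in the hand and the moment is rising (0.18 N m). I now load it up gradually, aiming for about 0.55–0.6 N m.

```bash
python3 -m pendant '[[0,0,0,0,0,0.035,-1],[0,0,0,0,0,0.035,-1]]' >/dev/null; sh st.sh
python3 -m pendant '[[0,0,0,0,0,0.035,-1],[0,0,0,0,0,0.035,-1]]' >/dev/null; sh st.sh
python3 -m pendant '[[0,0,0,0,0,0.035,-1],[0,0,0,0,0,0.035,-1]]' >/dev/null; sh st.sh
```

```text
[ 0.5121 -0.1021  0.0585] yaw -82.54 F [-0.3 -0.1 12.6] M [-0.    0.08  0.31] 18.925 tau6 -0.546
[ 0.5121 -0.1023  0.0585] yaw -84.54 F [-0.1 -1.7 11.4] M [-0.63 -0.08  0.29] 19.175 tau6 -0.545
[ 0.5121 -0.1025  0.0585] yaw -86.54 F [ 0.1 -3.4 10.3] M [-1.11 -0.19  0.36] 19.425 tau6 -0.545
```

Run:
```python
from h import *
o=ctrl.get_obs();s=snapshot('wrist');cv2.imwrite("pics/w12.png",s["image"]);m=red(s['image'])
print(o["opening"],o["joint_pos"])
r=np.array([(y,np.nonzero(m[y,290:350])[0].mean()+290) for y in range(250,412) if m[y,290:350].sum()>20]);print(r[::20])
```

```text
0.015300162813854804 [ 10.29162525  16.27786037 -30.89760259   0.1265859  -42.60097571
  -6.92868535]
[[250.  310.5]
 [270.  308.5]
 [290.  312. ]
 [310.  314.5]
 [330.  318. ]
 [388.  327. ]
 [408.  329. ]]
```

View pics/w12.png

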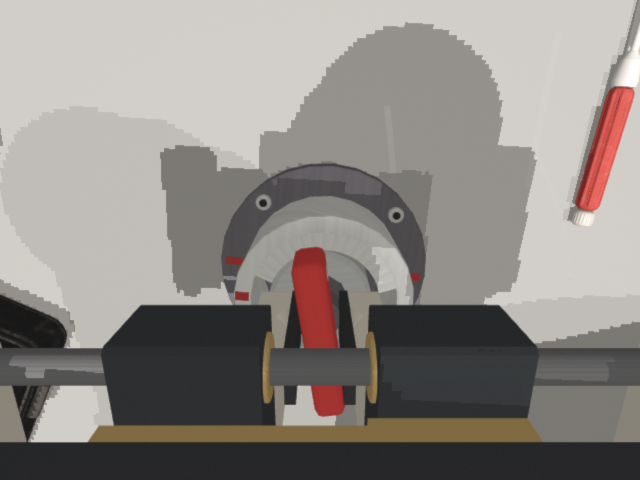

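The handle lags about 10° in the hand, so it is slipping at about 0.3–0.35 N m. Free-turning moment was only about 0.03. That makes the stop force about 10–12 N, which is firm but not by much. One more small increment to see whether it still rises.

```bash
python3 -m pendant '[[0.0004,0,0,0,0,0.03,-1],[0.0004,0,0,0,0,0.03,-1]]' >/dev/null; sh st.sh
python3 -m pendant '[[0.0003,0,0,0,0,0.03,-1],[0.0003,0,0,0,0,0.03,-1]]' >/dev/null; sh st.sh
python3 -m pendant '[[0,0,0,0,0,0,-1]]' >/dev/null; sh st.sh
```

```text
[ 0.5121 -0.1029  0.0585] yaw -88.26 F [ 1.1 -3.1 11.1] M [-0.91 -0.14  0.29] 19.725 tau6 -0.502
[ 0.5121 -0.1028  0.0585] yaw -89.99 F [ 0.7  0.6 11.1] M [0.14 0.09 0.33] 19.975 tau6 -0.512
[ 0.5121 -0.1028  0.0585] yaw -89.96 F [-0.2 -0.6 11.5] M [0.08 0.05 0.31] 20.1 tau6 -0.331
```

Saturated at 0.31. I ease the press, open, and look. A firmer grip on the bar's ends will then let me confirm the seating.

```bash
python3 -m pendant '[[0,0,-0.0003,0,0,0,-1],[0,0,-0.0003,0,0,0,-1],[0,0,-0.0003,0,0,0,0],[0,0,-0.0003,0,0,0,0.2],[0,0,-0.0003,0,0,0,0.2],[0,0,-0.01,0,0,0,0.2],[0,0,-0.03,0,0,0,0.4],[0,0,-0.06,0,0,0,1],[0,0,-0.08,0,0,0,1],[0,0,-0.08,0,0,0,1]]'; sh st.sh
python3 - <<'E'
from h import *
o=ctrl.get_obs();s=snapshot('wrist');cv2.imwrite("pics/w13.png",s["image"]);m=red(s['image'])
for c,st,b in blobs(m,60):
    ys,xs=np.nonzero(b);W=plane(s,np.c_[xs,ys],.087,o);print(c,st,plane(s,c,.087,o),axis(W),plane(s,c,.051,o))
E
```

```text
clock: 21.35
tool_pos: [0.5111, -0.1028, 0.1391]
orientation: [-179.8, 0.0, -90.0]
force: [-0.3, -0.5, 0.4]
opening: 0.0848
[ 0.5111 -0.1028  0.1391] yaw -90.04 F [-0.3 -0.5  0.4] M [-0.01  0.18 -0.02] 21.35 tau6 -0.0
[521.26779661 124.47932203] [ 506   80   31   91 1475] [[ 0.41233747 -0.17612697]] 87.51402 [[ 0.39554153 -0.17467168]]
[318.10746514 258.73584906] [ 298  203   41  114 2438] [[ 0.51172862 -0.10640052]] -78.62033 [[ 0.51195616 -0.09300266]]
```

View pics/w13.png

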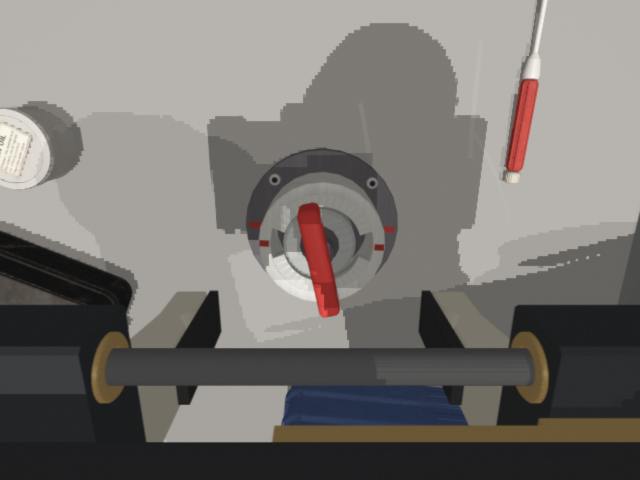

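The cap stays turned and down after release, handle from (310,207) to (330,312). Next I measure its yaw for the end grip.

Run:
```python
from h import *
o=ctrl.get_obs();s=snapshot('wrist');m=red(s['image'])[:, :400]
g=s["image"]
print([ (y,np.nonzero(m[y])[0].min(),np.nonzero(m[y])[0].max()) for y in range(205,316,10)])
for side in (0,1):
    P=np.array([(np.nonzero(m[y])[0][[0,-1]][side],y) for y in range(240,300)]); print(axis(plane(s,P,.0865,o)))
v=cv2.cvtColor(g,cv2.COLOR_BGR2HSV)[205:316,290:345,2]
for y in (215,225,245,265,295): print(y,v[y-205].tolist())
t=snapshot("top");m=red(t["image"])
for c,st,b in blobs(m,100):
    ys,xs=np.nonzero(b);W=plane(t,np.c_[xs,ys],.0865);print(c,plane(t,c,.0865),axis(W),cv2.minAreaRect((W*1000).astype(np.float32)))
cv2.imwrite("pics/t13.png",cv2.resize(t["image"][200:320,200:360],None,fx=5,fy=5))
```

```text
[(205, np.int64(302), np.int64(314)), (215, np.int64(296), np.int64(317)), (225, np.int64(248), np.int64(320)), (235, np.int64(300), np.int64(322)), (245, np.int64(258), np.int64(324)), (255, np.int64(304), np.int64(327)), (265, np.int64(307), np.int64(329)), (275, np.int64(309), np.int64(331)), (285, np.int64(312), np.int64(333)), (295, np.int64(314), np.int64(334)), (305, np.int64(316), np.int64(336)), (315, np.int64(319), np.int64(334))]
-57.0918
76.01568
215 [135, 135, 133, 130, 128, 119, 124, 129, 131, 133, 134, 134, 134, 135, 135, 135, 136, 136, 136, 137, 137, 137, 136, 134, 133, 130, 121, 112, 108, 132, 144, 144, 144, 142, 119, 115, 115, 116, 115, 114, 112, 112, 111, 111, 112, 110, 109, 109, 104, 96, 93, 92, 92, 97, 110]
225 [121, 116, 114, 114, 114, 114, 114, 130, 144, 149, 155, 159, 161, 163, 163, 163, 164, 165, 165, 165, 166, 167, 167, 168, 165, 161, 157, 153, 136, 126, 120, 130, 143, 141, 120, 116, 115, 115, 115, 114, 114, 115, 114, 115, 115, 116, 115, 116, 116, 116, 117, 117, 116, 115, 112]
245 [142, 142, 142, 142, 140, 124, 117, 111, 74, 56, 60, 98, 137, 148, 153, 159, 1
[... 202 characters left out ...]
192, 195, 194, 194, 194, 194, 194, 194, 194, 194, 195, 194, 189, 146, 144, 150, 155, 161, 164, 165, 165, 165, 166, 165, 166, 167, 168, 169, 169, 169, 167, 164, 159, 155, 139, 122, 116, 115, 116, 116, 116, 117, 117, 116, 117, 117, 117, 117, 117, 115, 110, 107]
295 [212, 219, 220, 221, 222, 223, 225, 227, 229, 229, 230, 230, 230, 230, 229, 228, 228, 228, 228, 230, 232, 232, 226, 184, 190, 198, 204, 210, 211, 190, 186, 185, 178, 143, 138, 137, 137, 137, 137, 137, 136, 133, 132, 126, 116, 110, 123, 151, 156, 159, 161, 160, 161, 161, 160]
[309.95073892 337.56650246] [[ 0.37854191 -0.1743979 ]] 88.10131 ((378.56591796875, -174.470458984375), (53.07623291015625, 9.05919075012207), 87.0531005859375)
```

View pics/t13.png

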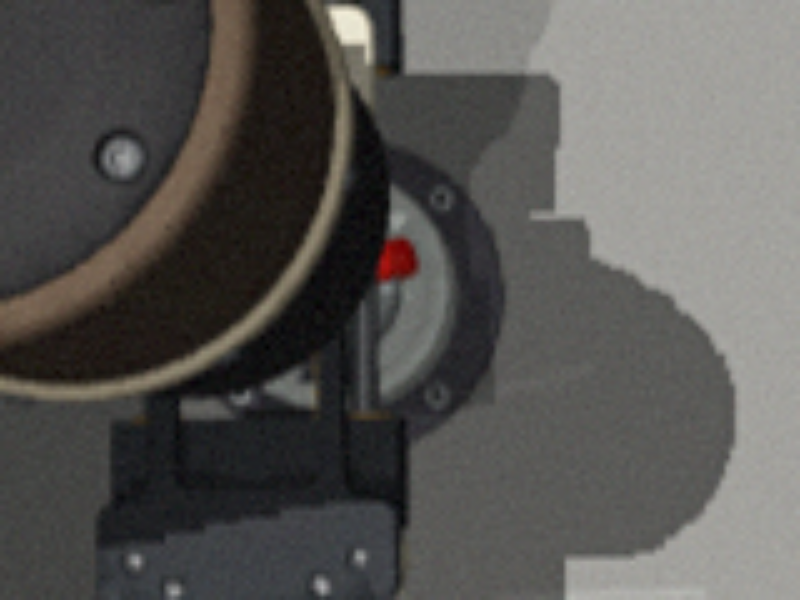

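Run:
```python
from h import *
o=ctrl.get_obs();s=snapshot('wrist');m=red(s['image']);m[:,:290]=0;m[:,350:]=0
for side in (0,1):
    P=np.array([(np.nonzero(m[y])[0][[0,-1]][side],y) for y in range(225,305)])
    for z in (.0865,.0645): print(side,z,axis(plane(s,P,z,o)))
ys,xs=np.nonzero(m);print(ys.min(),ys.max(),xs[ys==ys.max()].mean(),plane(s,[[xs[ys==ys.max()].mean(),ys.max()+1]],.0865,o),plane(s,[[305,204]],.0865,o))
# expected end positions for a few handle yaws
for y in (-73,-75,-77,-79):
    d=np.array([np.cos(np.radians(y)),np.sin(np.radians(y))]); c=np.array([.510,-.1022])
    print(y,[proj(s,[[*(c+k*.031*d),.0865]],o).round(1).tolist() for k in(1,-1)])
```

```text
0 0.0865 -77.68999
0 0.0645 -77.689926
1 0.0865 -79.15697
1 0.0645 -79.15716
204 319 321.0 [[ 0.50838387 -0.07061007]] [[ 0.51649287 -0.13717746]]
-73 [[[300.2, 214.1]], [[334.3, 316.9]]]
-75 [[[302.2, 213.5]], [[332.4, 317.3]]]
-77 [[[304.2, 213.0]], [[330.6, 317.8]]]
-79 [[[306.2, 212.6]], [[328.7, 318.1]]]
```

Handle yaw is about -78°, that is about 75° from the gap. That agrees with a stop near the 73° end. I now turn the hand 80° so the jaws span the bar's length.

```bash
python3 -m pendant '[[0,0,0,0,0,0.1,1],[0,0,0,0,0,0.26,1],[0,0,0,0,0,0.43,1],[0,0,0,0,0,0.6,1],[0,0,0,0,0,0.77,1],[0,0,0,0,0,0.94,1],[0,0,0,0,0,1.11,1],[0,0,0,0,0,1.26,1],[0,0,0,0,0,1.36,1],[0,0,0,0,0,1.396,1],[0,0,0,0,0,1.396,1]]'; sh st.sh
python3 - <<'E'
from h import *
o=ctrl.get_obs();s=snapshot('wrist');cv2.imwrite("pics/w14.png",s["image"]);m=red(s['image']);m[:,:220]=0;m[:,420:]=0
for c,st,b in blobs(m,300):
    ys,xs=np.nonzero(b);W=plane(s,np.c_[xs,ys],.0865,o);print(c,st,plane(s,c,.0865,o),axis(W),cv2.minAreaRect((W*1000).astype(np.float32)))
E
```

```text
clock: 22.92
tool_pos: [0.5097, -0.1029, 0.1365]
orientation: [180.0, -0.0, -170.0]
force: [-0.5, -0.1, 0.1]
opening: 0.0875
[ 0.5097 -0.1029  0.1365] yaw -169.97 F [-0.5 -0.1  0.1] M [-0.04 -0.05  0.01] 22.925 tau6 -0.33
[263.46596859   7.38219895] [220   0  75  21 955] [[ 0.39077219 -0.14869626]] -86.846344 ((389.91827392578125, -151.60105895996094), (32.996063232421875, 7.4556498527526855), 88.17439270019531)
[320.37344398 264.87360357] [ 263  249  116   32 3133] [[ 0.50773438 -0.10223338]] -78.21763 ((507.5591735839844, -102.35377502441406), (16.627887725830078, 62.0555419921875), 11.792536735534668)
```

View pics/w14.png

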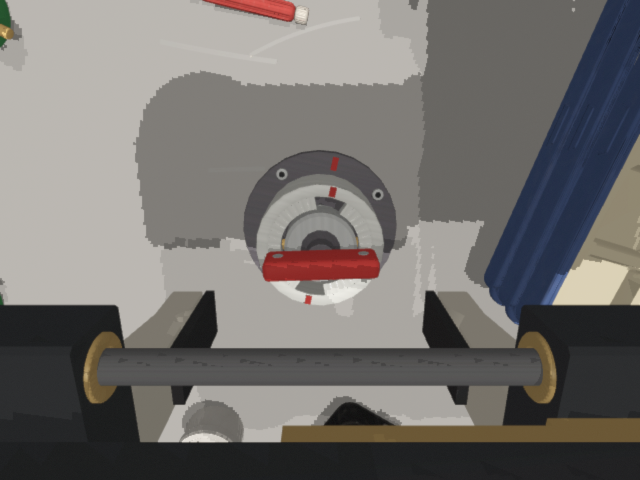

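```bash
python3 -m pendant '[[-0.0005,0,0.015,0,0,0,1],[-0.0009,0.0003,0.035,0,0,0,1],[-0.0009,0.0003,0.055,0,0,0,1],[-0.0009,0.0003,0.068,0,0,0,1],[-0.0009,0.0003,0.075,0,0,0,1],[-0.0009,0.0003,0.076,0,0,0,1],[-0.0009,0.0003,0.076,0,0,0,0.7],[-0.0009,0.0003,0.076,0,0,0,0.65]]'; sh st.sh
python3 - <<'E'
from h import *
s=snapshot('wrist');cv2.imwrite("pics/w15.png",s["image"])
E
```

```text
clock: 23.98
tool_pos: [0.5111, -0.1024, 0.0615]
orientation: [-180.0, 0.1, -170.0]
force: [0.1, -0.0, 0.0]
opening: 0.0746
[ 0.5111 -0.1024  0.0615] yaw -170.04 F [ 0.1 -0.   0. ] M [ 0.03 -0.    0.01] 23.975 tau6 0.001
```

View pics/w15.png

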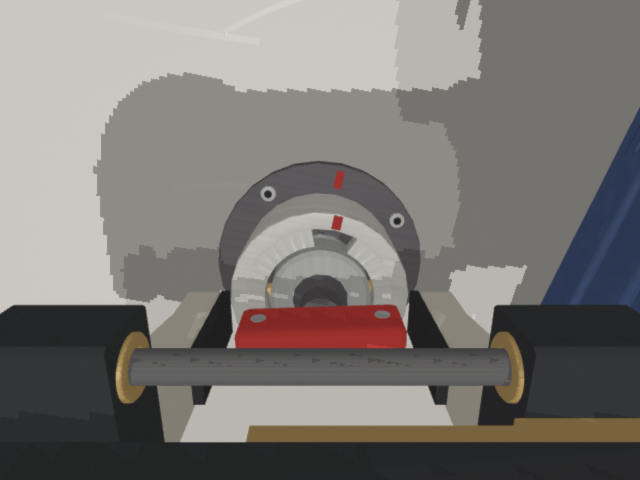

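The bar lies centred between the pads along its length. Closing on the ends.

```bash
python3 -m pendant '[[0,0,0,0,0,0,0.6],[0,0,0,0,0,0,0.4],[0,0,0,0,0,0,0.2],[0,0,0,0,0,0,-1],[0,0,0,0,0,0,-1]]'; sh st.sh
python3 -m pendant '[[0,0,0,0,0,0.02,-1],[0,0,0,0,0,0.02,-1]]'>/dev/null; sh st.sh
```

```text
clock: 24.65
tool_pos: [0.5108, -0.1024, 0.061]
orientation: [180.0, 0.0, -170.0]
force: [0.3, 2.0, 0.7]
opening: 0.0635
[ 0.5108 -0.1024  0.061 ] yaw -170.04 F [0.3 2.  0.7] M [0.8  0.23 0.13] 24.65 tau6 -0.113
[ 0.511  -0.1024  0.061 ] yaw -171.18 F [ 0.6  1.9 -0.4] M [ 0.81 -0.1   0.46] 24.9 tau6 -0.598
```

```bash
python3 -m pendant '[[0,0,0,0,0,0.006,-1],[0,0,0,0,0,0.006,-1]]'>/dev/null; sh st.sh
python3 -m pendant '[[0,0,0,0,0,0,-1]]'>/dev/null; sh st.sh
```

```text
[ 0.511  -0.1024  0.061 ] yaw -171.52 F [1.1 2.1 0.1] M [ 0.87 -0.25  0.67] 25.15 tau6 -0.706
[ 0.5109 -0.1024  0.061 ] yaw -171.52 F [ 0.5  2.4 -0.3] M [ 0.99 -0.34  0.64] 25.275 tau6 -0.677
```

0.65 N m steady and still proportional to hand angle: the cap does not move, so it bears firmly on the stop. Release and retreat.

```bash
python3 -m pendant '[[0,0,0,0,0,0,1],[0,0,0,0,0,0,1],[0,0,0,0,0,0,1],[0,0,0,0,0,0,1],[0,0,-0.01,0,0,0,1],[0,0,-0.04,0,0,0,1],[0,0,-0.08,0,0,0,1],[0,0,-0.12,0,0,0,1],[0,0,-0.12,0,0,0,1]]'; 
python3 -m pendant '[[0,-0.04,0,0,0,0,1],[0,-0.09,0,0,0,0,1],[0,-0.14,0,0,0,0,1],[0,-0.19,0,0,0,0,1],[0,-0.23,0,0,0,0,1],[0,-0.25,0,0,0,0,1],[0,-0.25,0,0,0,0,1]]'; sh st.sh
python3 - <<'E'
from h import *
for n in("side","top","wrist"):
    s=snapshot(n)
    if n=="top":
        for c,st,b in blobs(red(s["image"]),100):
            ys,xs=np.nonzero(b);W=plane(s,np.c_[xs,ys],.0865);print(c,plane(s,c,.0865),axis(W),cv2.minAreaRect((W*1000).astype(np.float32)))
    if n=="side":
        for c,st,b in blobs(red(s["image"]),60):print(n,c,st)
        print("proj handle centre at z .0755/.078:",proj(s,[[.5105,-.1025,.0755],[.5105,-.1025,.078],[.5105,-.1025,.082]]))
    cv2.imwrite(f"pics/{n}_end.png",s["image"])
E
```

```text
clock: 26.4
tool_pos: [0.5129, -0.1024, 0.1851]
orientation: [-180.0, 0.4, -171.5]
force: [-0.2, 0.8, -0.7]
opening: 0.0873
clock: 27.28
tool_pos: [0.5471, -0.3505, 0.1801]
orientation: [180.0, -0.1, -171.6]
force: [-0.1, -0.0, -0.1]
opening: 0.0876
[ 0.5471 -0.3505  0.1801] yaw -171.64 F [-0.1 -0.  -0.1] M [ 0.05 -0.    0.06] 27.275 tau6 0.247
side [317.69852941 267.01470588] [313 251  11  33 272]
side [417.73333333 300.65555556] [412 292  11  18  90]
proj handle centre at z .0755/.078: [[319.23496126 266.91867127]
 [319.27075794 265.32761327]
 [319.32822183 262.7735116 ]]
[309.78865979 337.69072165] [[ 0.37835571 -0.17414215]] 87.40017 ((378.3879089355469, -174.46548461914062), (53.11064529418945, 8.956130027770996), 86.58258056640625)
```

View pics/side_end.png

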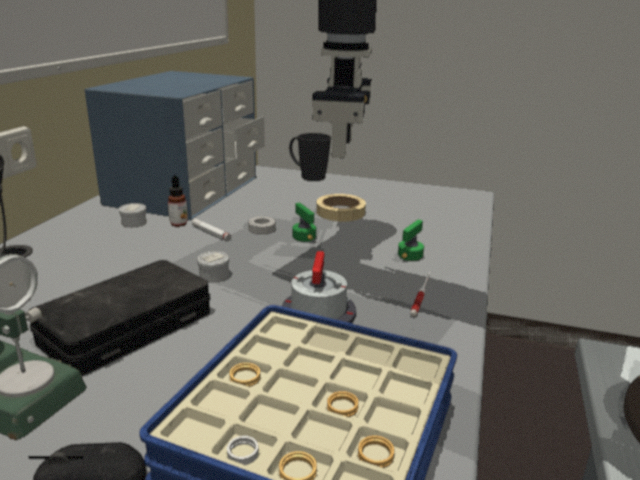

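View pics/top_end.png

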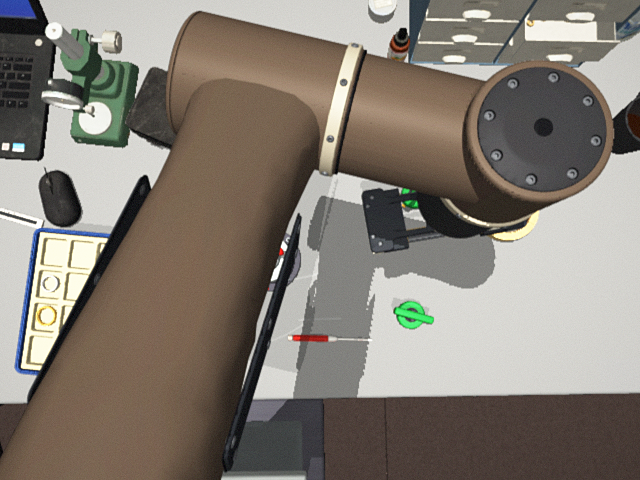

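In the side view the cap is seated upright. The handle centre at (318,267) matches a grip height of about 24.5 mm above the collar, inside the 24–27 mm home band. The bystanders are in place and the robot touches nothing.

```bash
python3 -c "
from plant import ctrl
print(ctrl.get_obs()['clock']);print(ctrl.close_job())"
```

```text
27.425
the job is handed in; nothing more can be done
None
```

I put the red bayonet cap into the fixture, turned it clockwise onto the hidden stop, let go of it and handed the job in at 27.4 s.

- **Insertion and turn:** The ears went down through the gaps, and I pressed to about 5 mm of spring travel. I then turned clockwise, following down, and felt the stop at about 73–76° by my measurement. The stated maximum is 73°, so my yaw reading is probably 1–3° high.
- **Seating:** In the first grip the handle began to slip in the pads at about 0.31 N m. I judged that only marginally firm, so I let go and regripped the bar by its ends. That reached a steady 0.65 N m without the cap moving, which I estimate as about 11–20 N on the stop.
- **Last checks:** After release the side view showed the handle upright, at a grip height of about 24.5 mm above the collar (home is 24–27 mm). In that view the things on the desk looked unmoved and the hand was clear. The top view could not confirm the final angle, because the arm hid the fixture.

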